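Stone box to the top of the stack

TASK

The dark sharpening-stone box is buried under the paler slide-lid box. Restack the two on the black rubber mat so that the stones are on top: lift the slide-lid box off the stack and lay it lengthwise in the middle of the mat, then lay the stone box squarely on top of it. Do not knock over the oil bottle, and let go of everything at the end.

Things in the scene. Friction and masses are not known exactly. Their poses are not given: they have to be found in the camera images.
- slide_box: Pale wooden box with a slide-in lid, 64 x 200 x 35 mm (x, y, z), 0.25 kg, closed and rigid (the lid is fixed). It starts on top of the stone box; an identical box lying alone farther back is not part of the task. Origin: centre of its underside. z is up, y along its length; grip it across its 64 mm width, along x. Its top is a flat rim around a lid sunk 2 mm.
- stone_box: Darker brown wooden box of sharpening stones, lid closed and fixed, flat top, 69 x 190 x 42 mm (x, y, z), 0.45 kg. It starts on the bench under the slide-lid box, parallel to it within a few degrees. Origin: centre of its underside. z up, y along its length; grip across its width, along x: the wood runs from x = -35 to +31 mm, small hinges stand out on the +x side.
- mat: Plain black rubber mat, 100 x 220 x 3 mm (x, y, z), fixed to the bench, free of things at the start. Origin: centre of its underside, on the bench top (z = 0); y along its length. Its upper face is 3 mm above the origin.
- oil_bottle: Small brown glass oil bottle with a black cap, 43 mm in diameter, 92 mm high, standing loose on the bench between and behind the stack and the mat. Origin: centre of its underside, z up. To be left standing.

How it is judged (in metres and radians):
On the way:
1. the slide-lid box lies on the mat while the stone box is still where it stood (horizontal distance between slide_box and mat below 0.03 m and height (world z) of slide_box below 0.008 m and distance of stone_box from where it was at the start of the episode below 0.04 m), for 0.2 s.
At the end, for the whole second after the job is handed in: The slide-lid box lies flat on the mat, its centre within 25 mm of the mat's centre and its length within 11 degrees of the mat's length; the stone box lies flat and upright on top of it, centre within 20 mm and length within 11 degrees; both are at rest, and the oil bottle stands upright (horizontal distance between slide_box and mat below 0.025 m and angle between the y axis of slide_box and the y axis of mat, either way round below 0.2 rad and angle between each of slide_box, stone_box's own z axis and vertical below 0.06 rad and z of slide_box in the frame of mat below 0.008 m and horizontal distance between stone_box and slide_box below 0.02 m and angle between the y axis of stone_box and the y axis of slide_box, either way round below 0.2 rad and z of stone_box in the frame of slide_box between 0.031 and 0.039 m and linear speed of each of stone_box, slide_box below 0.02 m/s and angle between oil_bottle's own z axis and vertical below 0.2 rad); the robot touches nothing.
It fails at once if the oil bottle is knocked over (angle between oil_bottle's own z axis and vertical above 0.5 rad).
It also fails if it takes over 58 s, if anything falls off the work surface, if the arm or the gripper's body presses on something with over 40 N, if the wrist force passes 120 N, or if a joint passes its speed limit or range.

ROBOT

A 6-joint arm with a two-finger parallel gripper is mounted at the origin on a cart in front of the work surface, level with it; the furniture and walls round the work are solid. World frame = base frame: x ahead of the robot, y to its left, z up, the work surface at z = 0. Lengths are in mm, angles in rad, forces in N, time in s.
With the tool pointing down it reaches from about 300 to 775 mm from the base axis. Payload 14.6 kg.
Tool frame: the origin (TCP) lies midway between the tips of the shut fingers; the grasp point (between the pads) lies behind it (manip.grip_depth is the z of the grasp point in the tool frame, in mm); z points along the fingers, y is the line along which they close (so a half turn about z gives the same grasp; the last joint's range is limited). The gripper opens to 94 mm and grips with 3 to 60 N. Pads are 16 mm wide; open, the fingers measure 119 mm over their backs; the gripper's body (75 mm by 177 mm) begins 78 mm behind the grasp point.
Start: joints at [-1.273, 0.3, 1.521, -0, 1.321, -0.067], TCP at [196.212, -513.8, 205.446] pointing down, gripper open.
Joint ranges: [-3.03, 3.03], [-0.79, 2.21], [0.23, 2.52], [-1.04, 4.18], [0, 3.07], [-2.55, 2.55]. Speed limits (rad/s): [2.22, 2.22, 2.57, 3.14, 3.14, 3.14].

INTERFACE

Orientations are given as [roll, pitch, yaw] about the fixed x, y, z axes, in that order (R = Rz(yaw) Ry(pitch) Rx(roll)).
In Python, from cell import manip gives the robot as it stands.
- The arm moves only by the tool hand_motion, called as a command line: name --argument value ..., lists and objects as JSON in quotes. Schema: {"type":"object","properties":{"ticks":{"type":"array","items":{"type":"object","properties":{"tx":{"type":"number"},"ty":{"type":"number"},"tz":{"type":"number"},"drx":{"type":"number"},"dry":{"type":"number"},"drz":{"type":"number"}},"additionalProperties":false},"minItems":1,"maxItems":5},"aperture":{"type":"number"},"squeeze":{"type":"number"},"only":{"type":"string"},"quiet":{"type":"boolean"},"lines":{"type":"string"}},"required":["ticks"],"additionalProperties":false}. ticks is a list of rows, 1 to 5 of them, each an object with the fields tx, ty, tz (the shift in cm), drx, dry, drz (a rotation vector in rad); a field left out counts as zero; each row is the pose to reach, as a shift and turn from the pose commanded when the call began, along the tool's axes at that moment; what a row does not reach only later rows make up. A row lasts 1/10 s, in which the tool goes at most 50 mm and 0.15 rad, less where a joint would pass 70% of its speed; a pose out of reach is approached as far as the arm can. aperture is the finger opening in mm, set as the call begins (left out keeps the last). The fingers move at their own pace and stop on an object; squeeze is the grip in N (left out, the last holds). Time passes only in rows, so rows that do not move let the fingers close. The tool returns the time, the measured TCP pose, the force, the opening and the grip force at its end. only (a regular expression) keeps the lines of the reply that match it, lines (a string "A,B") keeps lines A to B, and quiet returns only ok. Input that does not fit is refused with a message, and nothing moves.
- manip.read_state(): the state, without advancing time (a new reading comes with each control period).
- manip.camera(name): name is "scene" or "side" or "wrist"; returns (picture, depth): 480x640x3 uint8, red, green, blue; 480x640 float32, mm along the optical axis (not along the pixel's ray), 0 where there is no reading.
- manip.camera_info(name): a dict with "K" (3x3 intrinsics, pixels), "rvec" (rotation vector, rad) and "tvec" (3), from world to camera coordinates, as OpenCV has them; the wrist camera has in their place "mount" (4x4, takes a point from camera to tool coordinates, whose origin is the TCP and whose axes are the flange's). Camera axes: x right, y down, z forward; pixel columns grow to the right and rows downward; lengths in mm; the calibration is good to about 2 mm. A picture is of the moment at which its call begins: read the wrist's pose just before it. camera_info takes no time and is no camera call.
- manip.sign_off(): hands the job in; it is judged then, once.
The state is a dict: "clock": time; "joints": joint angles; "qd": joint speeds; "effort": joint torques, N m; "eef_pos": TCP position; "eef_rot": TCP orientation; "wrist_force": force on the tool from outside, world axes, zero at the start; "moment": the same for the moment, N m; "finger_gap": finger opening in mm; "finger_force": force on a finger pad.
Only numpy, scipy, OpenCV 4.12 (cv2) and the standard library are available. Lean on these libraries where they do the work, as an engineer would, in place of code of your own. Each camera call takes 0.05 s, during which the arm holds its last target. There are 200 camera calls.

## Working session

There is one attempt and no reset: what is moved stays moved. The work goes in short steps, Python scripts to look and compute and a tool call to move; the robot and the scene stay as the last step left them, time stands still between calls to the robot, and variables do not carry over. Pictures are saved under pics/ and viewed, at most 10 in all, crops included, and the job is handed in when it is done.

```bash
ls; mkdir -p pics; python3 - <<'E'
from cell import manip
import cv2, numpy as np
print(manip.grip_depth, manip.read_state())
for n in("scene","side"):
    p,d=manip.camera(n); cv2.imwrite(f"pics/{n}0.png",p[:,:,::-1]); np.savez(f"pics/{n}0.npz",p=p,d=d)
    print(n,manip.camera_info(n),(d>0).mean())
print(manip.camera_info("wrist"))
E
```

```text
cell.py
pics
-18.8 {'clock': 0.0, 'joints': array([-1.27263968e+00,  3.00527610e-01,  1.52157453e+00, -1.77746855e-07,
        1.32068802e+00, -6.65961721e-02]), 'qd': array([-0.00117903, -0.00057014,  0.00028373,  0.00134773, -0.00061279,
       -0.00091811]), 'effort': array([ 7.77313089e-04, -5.31810236e+01, -3.52733588e+01,  7.08359038e-02,
        2.43939750e-02, -1.45498775e-04]), 'eef_pos': array([ 196.11830796, -513.56962451,  204.8581028 ]), 'eef_rot': array([-3.14039779e+00, -7.95186857e-05,  3.64752820e-01]), 'wrist_force': array([-0.30134043,  0.76270841, -0.36808866]), 'moment': array([ 0.00953082, -0.01028262, -0.00981271]), 'finger_force': 0.0, 'finger_gap': 94.35547238665555}
scene {'K': array([[539.37879402,   0.        , 322.71074101],
       [  0.        , 539.37879402, 247.21302889],
       [  0.        ,   0.        ,   1.        ]]), 'rvec': array([ 0.7498374 , -2.34287699,  1.43291381]), 'tvec': array([484.58107153, 199.17784603, 587.91354849])} 0.99607421875
side {'K': array([[574.14344305,   0.        , 316.29798987],
       [  0.        , 574.14344305, 232.42191546],
       [  0.        ,   0.        ,   1.        ]]), 'rvec': array([ 1.99735144, -0.44344642,  0.27140992]), 'tvec': array([-510.62295777,  190.59031288,  706.200495  ])} 0.99587890625
{'K': array([[425.34333493,   0.        , 311.7547127 ],
       [  0.        , 425.34333493, 237.7108021 ],
       [  0.        ,   0.        ,   1.        ]]), 'mount': array([[-7.55070892e-04, -9.71979421e-01, -2.35064748e-01,
         6.75001102e+01],
       [ 9.99999503e-01, -8.86964835e-04,  4.55368362e-04,
         5.86373931e-01],
       [-6.51102842e-04, -2.35064288e-01,  9.71979607e-01,
        -1.79772977e+02],
       [ 0.00000000e+00,  0.00000000e+00,  0.00000000e+00,
         1.00000000e+00]])}
```

View pics/scene0.png

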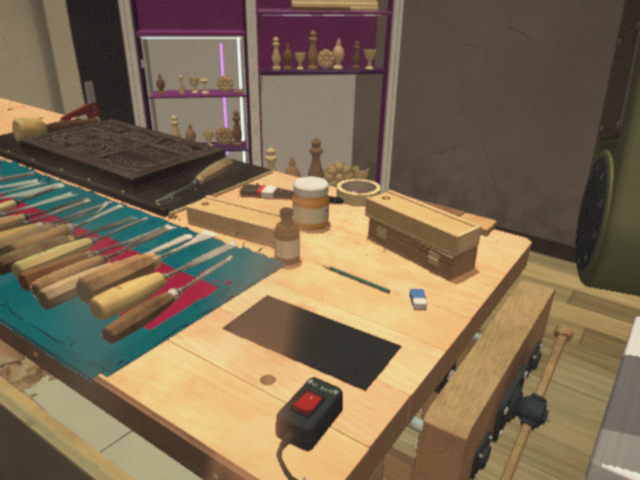

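View pics/side0.png

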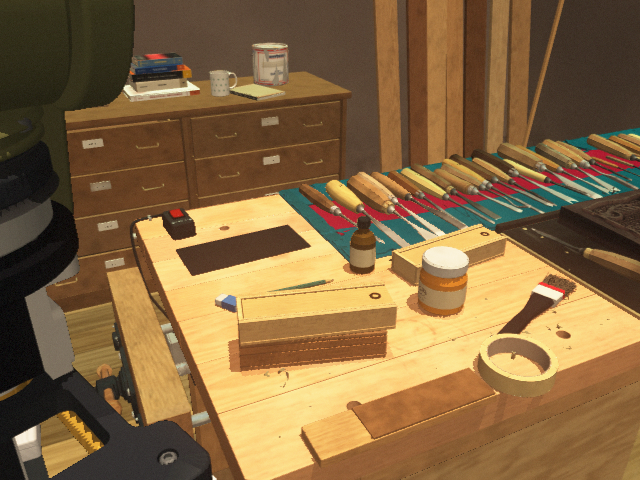

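The scene view shows the mat with corners near (266,297), (224,326), (365,384) and (400,345), the bottle at (287,240) and the stack at (420,235). The side view shows the stack at (315,325), the mat at (245,248) and the bottle at (362,250). Next I'll get poses from masks and depth.

```bash
cat > h.py <<'E'
import cv2, numpy as np
from cell import manip
def world(n,p=None,d=None):
    if p is None: p,d=manip.camera(n)
    i=manip.camera_info(n);R=cv2.Rodrigues(i["rvec"])[0];K=i["K"]
    v,u=np.mgrid[:480,:640]
    c=np.stack([(u-K[0,2])/K[0,0]*d,(v-K[1,2])/K[1,1]*d,d],-1)-i["tvec"]
    w=c@R; w[d<=0]=np.nan
    return p,w
def ray(n,uv,z):
    i=manip.camera_info(n);R=cv2.Rodrigues(i["rvec"])[0]
    q=cv2.undistortPoints(np.float32(uv).reshape(-1,1,2),i["K"],None)[:,0]
    r=np.c_[q,np.ones(len(q))]@R; o=-R.T@i["tvec"]
    return o+r*((z-o[2])/r[:,2])[:,None]
def rect(xy):
    r=cv2.minAreaRect(np.float32(xy)); b=cv2.boxPoints(r)
    e=[b[1]-b[0],b[2]-b[1]]; l=max(e,key=np.linalg.norm)
    return np.round(r[0],1),np.round(sorted(map(np.linalg.norm,e)),1),round(np.degrees(np.arctan2(l[1],l[0]))%180,2)
def big(m):
    n,l,s,_=cv2.connectedComponentsWithStats(m.astype(np.uint8)); return l==1+np.argmax(s[1:,4])
E
python3 - <<'E'
from h import *
for n in("scene","side"):
    f=np.load(f"pics/{n}0.npz"); p,w=world(n,f["p"],f["d"]); z=w[...,2]
    roi=np.zeros((480,640),bool)
    a=(slice(180,285),slice(360,485)) if n=="scene" else (slice(275,375),slice(225,405))
    roi[a]=1
    t=big(roi&(z>71)&(z<84)); print(n,"top",rect(w[t][:,:2]),np.nanmedian(z[t]),t.sum())
    us=np.argwhere(t)[:,::-1]; print("  ray77",rect(ray(n,us,77)[:,:2]))
    s=big(roi&(z>8)&(z<36)); print("  stone",rect(w[s][:,:2]),s.sum(), "slide side",rect(w[roi&(z>46)&(z<70)][:,:2]))
    v=p.max(-1).astype(int)
    roi[:]=0
    a=(slice(285,392),slice(215,408)) if n=="scene" else (slice(222,275),slice(170,315)); roi[a]=1
    m=big(roi&(v<90)&(z<12)); us=np.argwhere(m)[:,::-1]
    print("  mat",rect(w[m][:,:2]),np.nanmedian(z[m]),m.sum(),"ray",rect(ray(n,us,3)[:,:2]))
    roi[:]=0
    a=(slice(200,270),slice(268,305)) if n=="scene" else (slice(215,275),slice(345,380)); roi[a]=1
    b=roi&(z>60)&(z<100)&(v<130); print("  bottle",np.nanmedian(w[b],0),np.nanmin(w[b],0),np.nanmax(w[b],0))
E
```

```text
scene top (array([ 494.9, -147. ]), array([ 68.1, 202.5], dtype=float32), np.float32(165.91)) 74.86442015758027 2157
  ray77 (array([ 492.7, -141. ]), array([ 74.8, 206.1], dtype=float32), np.float32(165.41))
  stone (array([ 489.4, -114.3]), array([ 64.2, 201.7], dtype=float32), np.float32(1.53)) 1665 slide side (array([ 493.1, -117.6]), array([ 64.1, 209.1], dtype=float32), np.float32(2.8))
  mat (array([467.6, 162.3]), array([100.1, 158.8], dtype=float32), np.float32(3.03)) 3.2582915068147056 4900 ray (array([467.7, 162.7]), array([ 97.4, 158.9], dtype=float32), np.float32(2.74))
  bottle [649.18243493  19.02879863  80.52921122] [636.4012702    2.27179296  60.33637831] [662.09453599  32.75710131  94.04993757]
side top (array([ 492.8, -147.2]), array([ 69.3, 199.9], dtype=float32), np.float32(165.13)) 75.37722989044161 4898
  ray77 (array([ 491.4, -152. ]), array([ 74.9, 199.5], dtype=float32), np.float32(165.34))
  stone (array([ 478.4, -175.8]), array([  8. , 189.8], dtype=float32), np.float32(163.67)) 2621 slide side (array([ 477.6, -172.6]), array([ 60.8, 208.8], dtype=float32), np.float32(148.54))
  mat (array([495.6, 162.3]), array([103.2, 218.6], dtype=float32), np.float32(1.85)) 4.027190259763878 3130 ray (array([495.5, 163.9]), array([ 99.2, 217.8], dtype=float32), np.float32(2.54))
  bottle [648.62395729   5.9570628   73.7673478 ] [632.66814313  -8.10990823  60.0899091 ] [670.42380074  25.74116868  95.08410234]
```

```bash
cat > go.py <<'E'
import sys, numpy as np
from scipy.spatial.transform import Rotation as Ro
from cell import manip
x,y,z,yaw=map(float,sys.argv[1:5])
s=manip.read_state(); A=Ro.from_euler("xyz",s["eef_rot"])
print(np.round(A.inv().apply(np.array([x,y,z])-s["eef_pos"]),1),np.round((A.inv()*Ro.from_euler("xyz",[np.pi,0,yaw])).as_rotvec(),3),s["joints"].round(2))
E
python3 go.py 493.5 -147 205 -0.257
```

```text
[ 4.086e+02 -2.364e+02  2.000e-01] [-0.001  0.     0.622] [-1.27  0.3   1.52  0.    1.32 -0.07]
```

Careful with the scale: shifts go in cm. That gives: 200 mm is 20, 160 mm is 16.

hand_motion --ticks '[{"tx": 4,"ty": -2.3,"drz": 0.1},{"tx": 8,"ty": -4.6,"drz": 0.2},{"tx": 12,"ty": -6.9,"drz": 0.3},{"tx": 16,"ty": -9.2,"drz": 0.4},{"tx": 20,"ty": -11.6,"drz": 0.5}]' --aperture 94

```text
clock: 0.6
eef_pos: [342.4, -332.4, 205.3]
eef_rot: [-3.141, 0.0, -0.14]
wrist_force: [1.0, -1.3, -0.6]
finger_gap: 94.1
finger_force: 0.0
```

```bash
python3 go.py 493.5 -147 205 -0.257
```

```text
[ 123.8 -204.7    0.3] [-0.     0.     0.117] [-0.85  0.14  1.72  0.    1.29  0.86]
```

hand_motion --ticks '[{"tx": 2.5,"ty": -4,"drz": 0.03},{"tx": 5,"ty": -8,"drz": 0.06},{"tx": 7.5,"ty": -12,"drz": 0.09},{"tx": 10,"ty": -16,"drz": 0.117},{"tx": 12.4,"ty": -20.4,"drz": 0.117}]'

```text
clock: 1.1
eef_pos: [492.8, -147.1, 205.3]
eef_rot: [3.142, 0.0, -0.253]
wrist_force: [0.7, -1.3, -0.1]
finger_gap: 94.3
finger_force: 0.0
```

hand_motion --ticks '[{},{}]'

```text
clock: 1.3
eef_pos: [492.0, -148.0, 205.0]
eef_rot: [3.142, 0.001, -0.25]
wrist_force: [-0.2, -0.3, 0.0]
finger_gap: 94.2
finger_force: 0.0
```

```bash
python3 - <<'E'
from h import *
from scipy.spatial.transform import Rotation as Ro
s=manip.read_state();p,d=manip.camera("wrist");cv2.imwrite("pics/w1.png",p[:,:,::-1])
i=manip.camera_info("wrist");K=i["K"];v,u=np.mgrid[:480,:640]
c=np.stack([(u-K[0,2])/K[0,0]*d,(v-K[1,2])/K[1,1]*d,d],-1)@i["mount"][:3,:3].T+i["mount"][:3,3]
w=c@Ro.from_euler("xyz",s["eef_rot"]).as_matrix().T+s["eef_pos"];z=w[...,2]
t=big((d>0)&(z>70)&(z<85)&(w[...,1]<-60)&(w[...,1]>-240));print(rect(w[t][:,:2]),np.median(z[t]))
E
python3 go.py 493.5 -147 48 -0.257
```

```text
(array([ 494.2, -147.4]), array([ 64.2, 200.3], dtype=float32), np.float32(165.34)) 75.01859379898792
[  1.4  -2.4 157.1] [0.    0.001 0.005] [-0.37  0.22  1.62 -0.    1.3   1.46]
```

View pics/w1.png

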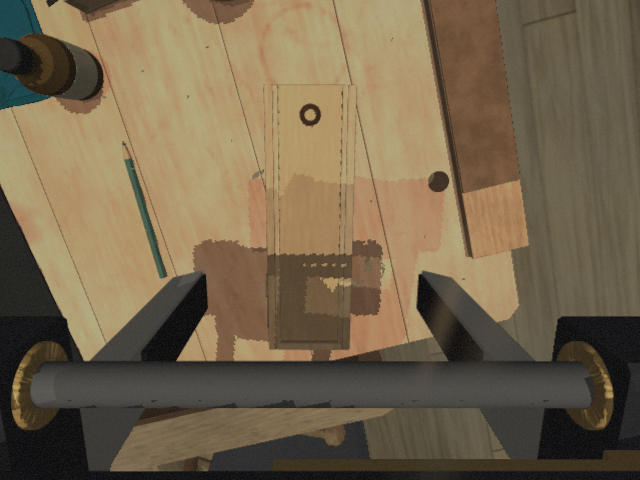

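The wrist picture shows the slide-lid box centred between the fingers at column ~311, running rows 85–348. Its measured pose is (494, -147), 165.3°, size 64×200. Now I'll descend and grip.

To row units: -2 mm is -0.2, 2 mm is 0.2.

hand_motion --ticks '[{"tx": 0.2,"ty": -0.2,"tz": 4,"drz": 0.005},{"tx": 0.2,"ty": -0.2,"tz": 8,"drz": 0.005},{"tx": 0.2,"ty": -0.2,"tz": 12,"drz": 0.005},{"tx": 0.2,"ty": -0.2,"tz": 14.5,"drz": 0.005},{"tx": 0.2,"ty": -0.2,"tz": 15.7,"drz": 0.005}]'

```text
clock: 1.85
eef_pos: [492.7, -148.3, 46.4]
eef_rot: [-3.141, 0.003, -0.259]
wrist_force: [0.2, -0.1, -0.6]
finger_gap: 94.1
finger_force: 0.0
```

hand_motion --ticks '[{},{},{},{},{}]' --aperture 50 --squeeze 30

```text
clock: 2.35
eef_pos: [494.9, -147.5, 49.6]
eef_rot: [3.141, -0.002, -0.257]
wrist_force: [-1.6, -0.1, 7.0]
finger_gap: 63.9
finger_force: 30.0
```

hand_motion --ticks '[{},{},{},{},{}]'

```text
clock: 2.85
eef_pos: [494.9, -147.5, 49.5]
eef_rot: [3.141, -0.002, -0.257]
wrist_force: [-1.2, -0.3, 6.5]
finger_gap: 63.7
finger_force: 30.0
```

To row units: -110 mm is -11, -90 mm is -9.

hand_motion --ticks '[{"tz": -0.8},{"tz": -2.5},{"tz": -5.5},{"tz": -9},{"tz": -11}]'

```text
clock: 3.35
eef_pos: [494.8, -147.4, 161.5]
eef_rot: [3.141, -0.003, -0.257]
wrist_force: [0.3, -0.1, -2.9]
finger_gap: 63.6
finger_force: 30.0
```

hand_motion --ticks '[{},{}]'

```text
clock: 3.55
eef_pos: [494.1, -147.2, 157.9]
eef_rot: [-3.142, 0.0, -0.257]
wrist_force: [-0.2, -0.0, -3.2]
finger_gap: 63.4
finger_force: 30.0
```

```bash
python3 go.py 496 163 158 0.042
python3 - <<'E'
from h import *
p,w=world("side");cv2.imwrite("pics/side1.png",p[:,:,::-1]);z=w[...,2]
roi=np.zeros((480,640),bool);roi[275:390,215:405]=1
t=big(roi&(z>36)&(z<48));print("stone",rect(w[t][:,:2]),np.nanmedian(z[t]))
p,w=world("scene");z=w[...,2]
roi[:]=0;roi[180:290,360:485]=1
t=big(roi&(z>36)&(z<48));print("stone",rect(w[t][:,:2]),np.nanmedian(z[t]))
E
```

```text
[-7.700e+01 -3.005e+02 -1.000e-01] [-0.     0.    -0.299] [-0.36  0.27  1.68  0.    1.2   1.47]
stone (array([ 487.3, -145.7]), array([ 70.6, 189.7], dtype=float32), np.float32(163.86)) 42.253585009229546
stone (array([ 488.7, -143.8]), array([ 68.7, 190.2], dtype=float32), np.float32(163.51)) 41.70564034000694
```

View pics/side1.png

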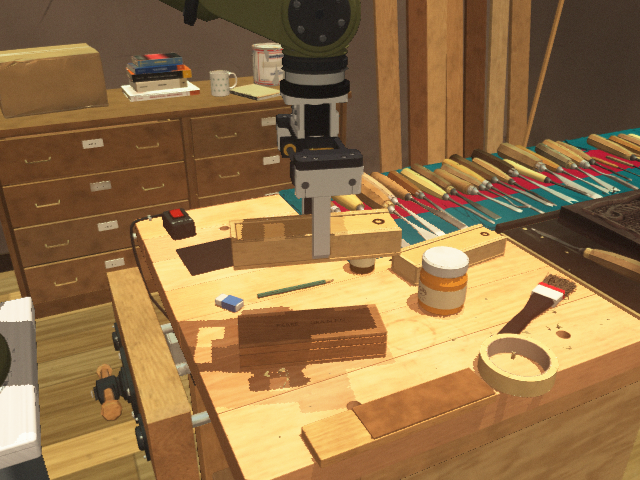

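The side view shows the slide-lid box held level at (315,240) and the stone box left in place at (312,333), with its pose measured as (488, -145), 163.7°. Next I'll move over the mat.

To row units: -190 mm is -19, -150 mm is -15.

hand_motion --ticks '[{"tx": -0.8,"ty": -3,"drz": -0.03},{"tx": -1.8,"ty": -7,"drz": -0.07},{"tx": -2.8,"ty": -11,"drz": -0.11},{"tx": -3.8,"ty": -15,"drz": -0.15},{"tx": -4.8,"ty": -19,"drz": -0.19}]'

```text
clock: 4.15
eef_pos: [495.6, 50.2, 157.2]
eef_rot: [3.141, 0.002, -0.066]
wrist_force: [1.5, 0.6, -1.9]
finger_gap: 64.0
finger_force: 30.0
```

```bash
python3 go.py 496 163 158 0.042
```

```text
[  -7.  -112.6   -0.8] [ 0.     0.002 -0.108] [0.03 0.23 1.72 0.   1.19 1.66]
```

hand_motion --ticks '[{"tx": -0.2,"ty": -3.5,"drz": -0.03},{"tx": -0.4,"ty": -7,"drz": -0.07},{"tx": -0.6,"ty": -9.5,"drz": -0.1},{"tx": -0.7,"ty": -11.2,"drz": -0.108},{"tx": -0.7,"ty": -11.2,"drz": -0.108}]'

```text
clock: 4.65
eef_pos: [496.1, 162.4, 157.0]
eef_rot: [3.141, 0.002, 0.043]
wrist_force: [-0.0, -0.2, -1.7]
finger_gap: 63.7
finger_force: 30.0
```

hand_motion --ticks '[{},{}]'

```text
clock: 4.85
eef_pos: [496.7, 160.0, 157.9]
eef_rot: [3.141, 0.001, 0.04]
wrist_force: [0.2, 0.5, -2.6]
finger_gap: 63.5
finger_force: 30.0
```

```bash
python3 go.py 496 163 12 0.042
```

```text
[ -0.4  -3.  145.9] [ 0.     0.001 -0.002] [ 0.24  0.28  1.66 -0.    1.2   1.77]
```

To row units: -3 mm is -0.3, 139 mm is 13.9.

hand_motion --ticks '[{"ty": -0.3,"tz": 4},{"ty": -0.3,"tz": 8},{"ty": -0.3,"tz": 11.5},{"ty": -0.3,"tz": 13.2},{"ty": -0.3,"tz": 13.9}]'

```text
clock: 5.35
eef_pos: [495.9, 162.8, 17.6]
eef_rot: [3.141, 0.003, 0.04]
wrist_force: [-0.7, 1.0, -2.2]
finger_gap: 63.7
finger_force: 30.0
```

hand_motion --ticks '[{"tz": 0.3},{"tz": 0.5},{"tz": 0.7},{"tz": 0.7},{"tz": 0.7}]'

```text
clock: 5.85
eef_pos: [497.0, 163.9, 12.9]
eef_rot: [-3.141, -0.001, 0.041]
wrist_force: [0.0, -0.4, -2.0]
finger_gap: 63.8
finger_force: 30.0
```

To row units: 3 mm is 0.3, 2 mm is 0.2.

hand_motion --ticks '[{"tz": 0.1},{"tz": 0.2},{"tz": 0.3},{"tz": 0.3}]'

```text
clock: 6.25
eef_pos: [496.9, 163.9, 11.0]
eef_rot: [-3.142, -0.001, 0.041]
wrist_force: [-10.8, -2.7, 20.0]
finger_gap: 63.9
finger_force: 30.0
```

Contact made. Releasing and lifting.

hand_motion --ticks '[{"tz": -0.1},{"tz": -0.1},{"tz": -0.1},{"tz": -0.1},{"tz": -0.1}]' --aperture 94

```text
clock: 6.75
eef_pos: [496.7, 163.9, 10.3]
eef_rot: [3.142, 0.0, 0.041]
wrist_force: [-0.3, 0.1, 0.5]
finger_gap: 93.7
finger_force: 0.0
```

hand_motion --ticks '[{"tz": -1.5},{"tz": -5},{"tz": -9},{"tz": -13},{"tz": -15}]'

```text
clock: 7.25
eef_pos: [497.5, 164.1, 163.9]
eef_rot: [-3.141, -0.004, 0.041]
wrist_force: [-0.6, -0.8, 0.4]
finger_gap: 93.7
finger_force: 0.0
```

```bash
python3 go.py 488.5 -147 160 -0.285
```

```text
[-21.7 310.5   3.5] [-0.001 -0.004  0.326] [ 0.25  0.28  1.65 -0.    1.21  1.78]
```

To row units: 215 mm is 21.5, 175 mm is 17.5.

hand_motion --ticks '[{"tx": -0.3,"ty": 4,"drz": 0.04},{"tx": -0.6,"ty": 8.5,"drz": 0.09},{"tx": -0.9,"ty": 13,"drz": 0.14},{"tx": -1.2,"ty": 17.5,"drz": 0.18},{"tx": -1.5,"ty": 21.5,"drz": 0.23}]'

```text
clock: 7.75
eef_pos: [490.1, -53.5, 160.5]
eef_rot: [3.142, -0.0, -0.191]
wrist_force: [0.8, 0.6, 0.0]
finger_gap: 93.8
finger_force: 0.0
```

```bash
python3 go.py 488.5 -147 160 -0.285
```

```text
[16.2 92.1  0.5] [ 0.    -0.     0.094] [-0.18  0.22  1.73 -0.    1.19  1.58]
```

hand_motion --ticks '[{"tx": 0.5,"ty": 3.5,"drz": 0.04},{"tx": 1.1,"ty": 6.5,"drz": 0.08},{"tx": 1.6,"ty": 9.2,"drz": 0.094},{"tx": 1.6,"ty": 9.2,"drz": 0.094},{"tx": 1.6,"ty": 9.2,"drz": 0.094}]'

```text
clock: 8.25
eef_pos: [488.8, -145.0, 160.2]
eef_rot: [-3.141, 0.0, -0.284]
wrist_force: [0.9, 0.4, 0.3]
finger_gap: 93.9
finger_force: 0.0
```

hand_motion --ticks '[{}]'

```text
clock: 8.35
eef_pos: [488.9, -144.2, 160.4]
eef_rot: [-3.141, 0.0, -0.282]
wrist_force: [0.4, 0.1, 0.1]
finger_gap: 94.0
finger_force: 0.0
```

```bash
cat > wr.py <<'E'
from h import *
from scipy.spatial.transform import Rotation as Ro
def wristw():
    s=manip.read_state();p,d=manip.camera("wrist")
    i=manip.camera_info("wrist");K=i["K"];v,u=np.mgrid[:480,:640]
    c=np.stack([(u-K[0,2])/K[0,0]*d,(v-K[1,2])/K[1,1]*d,d],-1)@i["mount"][:3,:3].T+i["mount"][:3,3]
    w=c@Ro.from_euler("xyz",s["eef_rot"]).as_matrix().T+s["eef_pos"]; w[d<=0]=np.nan
    return p,w
E
python3 - <<'E'
from wr import *
p,w=wristw();cv2.imwrite("pics/w2.png",p[:,:,::-1]);z=w[...,2]
t=big((z>36)&(z<48)&(w[...,1]<-60)&(w[...,1]>-230)&(w[...,0]<610));print(rect(w[t][:,:2]),np.median(z[t]))
f,w=world("scene");z=w[...,2];xy=w[...,:2]
t=big((z>33)&(z<43)&(abs(xy-[496,164])<[130,70]).all(-1));print("slide",rect(w[t][:,:2]),np.median(z[t]))
E
python3 go.py 488.5 -147 14 -0.285
```

```text
(array([ 489.1, -145. ]), array([ 66.6, 190. ], dtype=float32), np.float32(163.26)) 42.01234498890922
slide (array([496.4, 163.3]), array([ 67.4, 201.4], dtype=float32), np.float32(2.71)) 36.35564803559829
[  0.3   2.9 146.5] [-0.     0.     0.003] [-0.36  0.25  1.69  0.    1.2   1.49]
```

View pics/w2.png

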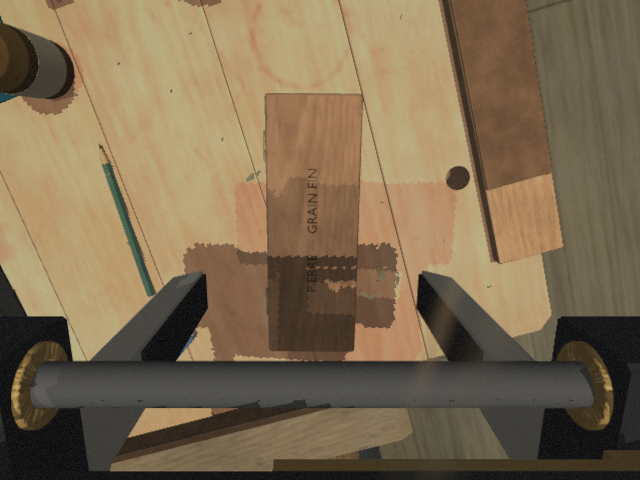

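The wrist picture shows the stone box centred between the fingers at column ~313, with a hinge at left near (265,145), clear of the grasp. The slide box lies on the mat at (496, 163). I'll grip the stones.

hand_motion --ticks '[{"ty": 0.1,"tz": 4,"drz": 0.01},{"ty": 0.1,"tz": 8,"drz": 0.01},{"ty": 0.1,"tz": 11.5,"drz": 0.01},{"ty": 0.1,"tz": 13.7,"drz": 0.01},{"ty": 0.1,"tz": 14.6,"drz": 0.01}]'

```text
clock: 8.95
eef_pos: [487.8, -144.9, 12.5]
eef_rot: [-3.141, 0.003, -0.292]
wrist_force: [0.5, -0.8, 0.2]
finger_gap: 93.9
finger_force: 0.0
```

hand_motion --ticks '[{},{},{},{},{}]' --aperture 50 --squeeze 40

```text
clock: 9.45
eef_pos: [489.3, -146.0, 15.6]
eef_rot: [-3.141, -0.002, -0.293]
wrist_force: [-0.5, 1.9, 7.6]
finger_gap: 65.6
finger_force: 40.0
```

hand_motion --ticks '[{},{},{}]'

```text
clock: 9.75
eef_pos: [489.3, -146.0, 15.6]
eef_rot: [-3.141, -0.002, -0.293]
wrist_force: [-1.1, 2.0, 6.8]
finger_gap: 65.6
finger_force: 40.0
```

To row units: -145 mm is -14.5, -115 mm is -11.5.

hand_motion --ticks '[{"tz": -0.8},{"tz": -3},{"tz": -7},{"tz": -11.5},{"tz": -14.5}]'

```text
clock: 10.25
eef_pos: [488.8, -146.1, 162.8]
eef_rot: [3.141, -0.002, -0.293]
wrist_force: [0.6, 0.5, -3.2]
finger_gap: 65.6
finger_force: 40.0
```

hand_motion --ticks '[{},{}]'

```text
clock: 10.45
eef_pos: [488.3, -145.8, 159.1]
eef_rot: [3.142, 0.0, -0.293]
wrist_force: [-0.2, 0.3, -3.9]
finger_gap: 65.6
finger_force: 40.0
```

```bash
python3 go.py 496.5 161.5 160 0.045
```

```text
[ -80.9 -296.6   -0.9] [ 0.     0.    -0.338] [-0.36  0.25  1.69 -0.    1.2   1.5 ]
```

To row units: -190 mm is -19, -150 mm is -15.

hand_motion --ticks '[{"tx": -0.8,"ty": -3,"drz": -0.03},{"tx": -1.9,"ty": -7,"drz": -0.08},{"tx": -3,"ty": -11,"drz": -0.12},{"tx": -4.1,"ty": -15,"drz": -0.17},{"tx": -5.2,"ty": -19,"drz": -0.22}]'

```text
clock: 10.95
eef_pos: [492.6, 52.6, 157.4]
eef_rot: [3.141, 0.003, -0.071]
wrist_force: [1.2, -0.8, -3.5]
finger_gap: 65.9
finger_force: 40.0
```

```bash
python3 go.py 496.5 161.5 160 0.045
```

```text
[  -3.9 -108.9   -2.6] [ 0.     0.004 -0.116] [ 0.03  0.23  1.73 -0.    1.19  1.67]
```

To row units: -109 mm is -10.9, -95 mm is -9.5.

hand_motion --ticks '[{"tx": -0.1,"ty": -3.5,"drz": -0.04},{"tx": -0.2,"ty": -7,"drz": -0.08},{"tx": -0.3,"ty": -9.5,"drz": -0.11},{"tx": -0.4,"ty": -10.9,"drz": -0.116},{"tx": -0.4,"ty": -10.9,"drz": -0.116}]'

```text
clock: 11.45
eef_pos: [497.0, 160.9, 157.9]
eef_rot: [3.141, 0.003, 0.044]
wrist_force: [-0.7, -0.2, -3.7]
finger_gap: 65.8
finger_force: 40.0
```

hand_motion --ticks '[{},{},{}]'

```text
clock: 11.75
eef_pos: [497.8, 159.1, 159.3]
eef_rot: [3.141, 0.0, 0.041]
wrist_force: [-0.7, -0.6, -3.3]
finger_gap: 65.9
finger_force: 40.0
```

```bash
python3 go.py 496.5 161.5 53.5 0.045
python3 - <<'E'
from h import *
f,w=world("scene");cv2.imwrite("pics/sc2.png",f[:,:,::-1])
E
```

```text
[ -1.2  -2.5 105.8] [ 0.     0.    -0.004] [ 0.24  0.28  1.65 -0.    1.2   1.77]
```

View pics/sc2.png

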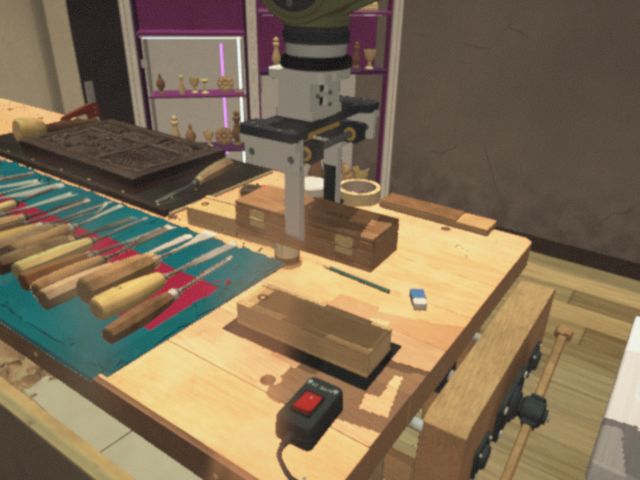

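The scene view shows the slide box centred on the mat at (315,330) and the stones held level above it at (315,225). The bottle base is still at (287,255). Lowering.

To row units: -1 mm is -0.1, 98 mm is 9.8.

hand_motion --ticks '[{"tx": -0.1,"ty": -0.25,"tz": 3},{"tx": -0.1,"ty": -0.25,"tz": 6},{"tx": -0.1,"ty": -0.25,"tz": 8.5},{"tx": -0.1,"ty": -0.25,"tz": 9.4},{"tx": -0.1,"ty": -0.25,"tz": 9.8}]'

```text
clock: 12.3
eef_pos: [496.6, 162.2, 61.1]
eef_rot: [3.141, 0.001, 0.042]
wrist_force: [0.9, -0.0, -2.9]
finger_gap: 65.2
finger_force: 40.0
```

hand_motion --ticks '[{"tz": 0.2},{"tz": 0.4},{"tz": 0.5},{"tz": 0.5},{"tz": 0.5}]'

```text
clock: 12.8
eef_pos: [496.8, 162.5, 56.8]
eef_rot: [-3.141, -0.001, 0.043]
wrist_force: [-0.7, 0.7, -3.8]
finger_gap: 65.5
finger_force: 40.0
```

To row units: 3 mm is 0.3, 2 mm is 0.2.

hand_motion --ticks '[{"tz": 0.1},{"tz": 0.2},{"tz": 0.3},{"tz": 0.3}]'

```text
clock: 13.2
eef_pos: [496.7, 162.5, 53.8]
eef_rot: [-3.142, -0.0, 0.043]
wrist_force: [-3.9, -1.3, 2.5]
finger_gap: 65.9
finger_force: 40.0
```

Touching (force went from -3.8 to +2.5). Releasing and retreating, then checking.

hand_motion --ticks '[{},{},{},{},{}]' --aperture 94

```text
clock: 13.7
eef_pos: [496.7, 162.5, 53.5]
eef_rot: [3.142, -0.0, 0.043]
wrist_force: [0.1, -0.3, -0.4]
finger_gap: 93.9
finger_force: 0.0
```

hand_motion --ticks '[{"tz": -1.5},{"tz": -5},{"tz": -9},{"tz": -13},{"tz": -15}]'

```text
clock: 14.2
eef_pos: [497.4, 162.7, 207.0]
eef_rot: [-3.141, -0.004, 0.043]
wrist_force: [0.1, -0.7, -1.0]
finger_gap: 93.8
finger_force: 0.0
```

hand_motion --ticks '[{},{},{}]'

```text
clock: 14.5
eef_pos: [496.1, 162.3, 201.9]
eef_rot: [3.141, 0.002, 0.043]
wrist_force: [0.8, -0.4, 0.3]
finger_gap: 94.1
finger_force: 0.0
```

```bash
python3 - <<'E'
from wr import *
def near(w,a,b): return big((w[...,2]>a)&(w[...,2]<b)&(abs(w[...,:2]-[496,163])<[130,75]).all(-1))
p,w=wristw();t=near(w,74,90);print("wrist stone",rect(w[t][:,:2]),np.median(w[t][:,2]))
for n in("scene","side"):
    f,w=world(n);cv2.imwrite(f"pics/{n}3.png",f[:,:,::-1])
    t=near(w,74,90);print(n,rect(w[t][:,:2]),np.median(w[t][:,2]))
E
```

```text
wrist stone (array([496. , 162.1]), array([ 66.7, 189.2], dtype=float32), np.float32(2.4)) 80.21463512859373
scene (array([496.3, 162. ]), array([ 68.3, 191.2], dtype=float32), np.float32(2.57)) 79.9046892277867
side (array([494.6, 159.9]), array([ 69.6, 191.8], dtype=float32), np.float32(2.73)) 80.59181052728883
```

View pics/scene3.png

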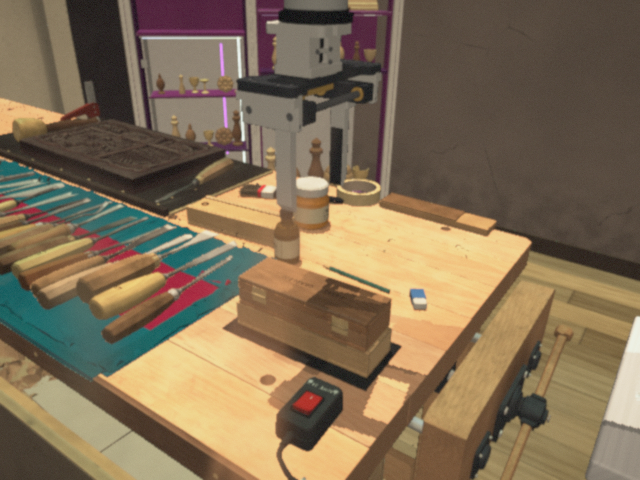

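The picture shows the stones squarely on the slide box on the mat at (315,310), their top at 80 mm. The bottle is upright at (287,240) and the gripper is clear.

```bash
python3 -c "
from cell import manip
print(manip.sign_off())"
```

```text
the job is handed in; nothing more can be done
None
```

The job is handed in at about 15 s of the 58 s: by the last camera check the slide-lid box lies in the middle of the mat, the stone box sits squarely on top (centres about 1–2 mm apart), the oil bottle stands upright and the gripper is open and clear; the sign-off returned no verdict.

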